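# Pack the finishing-oil crate and knock its locking peg home

### The job

Fill the divided crate: set the two amber bottles down gently, upright, one in each empty cell. Only then take the wooden mallet by its handle, drive the crate's red-headed locking peg fully down with the end face of the mallet's head (fingers must not touch the peg), and stand the mallet back upright in the middle of its black rubber pad. Leave the green and white bottles, the tins already in the crate and everything else on the bench where they are.

Things in the scene. Friction and masses are not known exactly. Their poses are not given: they have to be found in the camera images.
- crate: Fixed green open crate, 194 x 284 mm. Origin: centre of its underside, on the bench. 2 x 3 square cells, 76 mm inside, centred at x = -45, +45 and y = -90, 0, +90 mm in its frame; walls and plywood dividers 14 mm thick. Heights above the bench: cell floors 16, dividers 60, outer walls 70 mm. One bottle or tin fits a cell. The locking peg's block stands off its +y end.
- peg_top (a point): Centre of the top of the locking peg's red round head (32 mm across, 8 mm thick), which stands over the steel block at the crate's end. Peg up: 77 mm above the bench; fully down: 53 mm, with the head flat on the block. It moves straight down only. The steel block (44 mm square, top 45 mm above the bench) is centred at x = 0, y = +200 mm in the crate's frame, 34 mm clear of the crate's end wall.
- lock_peg (a joint): How far the locking peg has been driven down, in m: 0 up, 0.024 fully down (head on the block). About 8 to 10 N pushes it; friction holds it where it is left.
- amber1_mid (a point): An amber bottle with a paper band and black cap, to be packed: body a straight cylinder 56 mm across from its underside to 115 mm up, then a shoulder to a 32 mm cap; 150 mm tall, 0.2 to 0.4 kg. Its origin is the bottle's centre, half-way up: 75 mm above its underside and 75 mm below the top of the cap; z points up along the bottle.
- amber2_mid (a point): An amber bottle with a paper band and black cap, to be packed: body a straight cylinder 56 mm across from its underside to 115 mm up, then a shoulder to a 32 mm cap; 150 mm tall, 0.2 to 0.4 kg. Its origin is the bottle's centre, half-way up: 75 mm above its underside and 75 mm below the top of the cap; z points up along the bottle.
- amber1: The same amber bottle as a solid; origin at the centre of its underside, z up.
- amber2: The same amber bottle as a solid; origin at the centre of its underside, z up.
- felt1: Flat red felt disc, 60 mm across and under 1 mm thick, fixed in the middle of the floor of one empty cell (one disc in each of the two empty cells, none under the tins). Origin: its centre, on the cell floor, 16 mm above the bench.
- felt2: Flat red felt disc, 60 mm across and under 1 mm thick, fixed in the middle of the floor of one empty cell (one disc in each of the two empty cells, none under the tins). Origin: its centre, on the cell floor, 16 mm above the bench.
- mallet_grip (a point): Round wooden mallet standing on its head, handle upwards, 175 mm tall, 0.25 to 0.45 kg: head about 58 mm across and 70 mm high, with a flat end face underneath; above it a round handle 26 mm across (105 mm long). This point is on the handle's axis, 125 mm above the end face and 50 mm below the handle's top; z points up along the handle.
- mallet_face (a point): Centre of the flat end face of the mallet's head (its underside as it stands); 125 mm below the handle point. This face strikes the peg.
- mallet: The mallet as a solid, origin at the centre of its end face.
- mallet_pad: Fixed round black rubber pad, 80 mm across and 6 mm thick, on which the mallet stands. Origin: centre of its underside, on the bench top.
- green_bottle_mid (a point): A green bottle with a white cap, same size and shape as the amber ones; it stays on the bench where it is. Its origin is the bottle's centre, half-way up: 75 mm above its underside and 75 mm below the top of the cap; z points up along the bottle.
- white_bottle_mid (a point): A white bottle with a blue cap, same size and shape as the amber ones; it stays on the bench where it is. Its origin is the bottle's centre, half-way up: 75 mm above its underside and 75 mm below the top of the cap; z points up along the bottle.
- tin1_mid (a point): Grey and blue tin, 57 mm across and 110 mm tall, already standing in a crate cell; it stays there. Origin: its centre, 55 mm above its underside.
- tin2_mid (a point): Grey and blue tin, 57 mm across and 110 mm tall, already standing in a crate cell; it stays there. Origin: its centre, 55 mm above its underside.
- tin3_mid (a point): Grey and blue tin, 57 mm across and 110 mm tall, already standing in a crate cell; it stays there. Origin: its centre, 55 mm above its underside.
- tin4_mid (a point): Grey and blue tin, 57 mm across and 110 mm tall, already standing in a crate cell; it stays there. Origin: its centre, 55 mm above its underside.
There are look-alikes about, which are no part of the job. What is shaped like the mallet but turquoise or yellow is not meant.

How it is judged:
By the outcome, as a careful person would: the job done as asked, in the order asked, and still so for the second after the job is handed in, with the robot touching nothing.
It also fails if it takes over 70 s, if anything falls off the work surface, if the arm or the gripper's body presses on something with over 40 N, if the wrist force passes 120 N, or if a joint passes its speed limit or range.

### The arm

A 7-joint arm with a two-finger parallel gripper is mounted at the origin on the work surface. World frame = base frame: x ahead of the robot, y to its left, z up, the work surface at z = 0. Lengths are in m, angles in rad, forces in N, time in s.
With the tool pointing down it reaches from about 0.35 to 0.9 m from the base axis. Payload 8.1 kg.
Tool frame: the origin (TCP) lies between the finger pads; the fingertips stand ahead of it and the grasp point (between the pads) is the TCP (arm.nose_length is the z of the fingertips in the tool frame, in m); z points along the fingers, y is the line along which they close (so a half turn about z gives the same grasp; the last joint's range is limited). The gripper opens to 92 mm and grips with 3 to 60 N. Pads are 19 mm wide; open, the fingers measure 130 mm over their backs; the gripper's body (75 mm by 190 mm) begins 47 mm behind the grasp point.
Start: joints at [1.169, 0.434, 0.025, 1.573, -0.012, 1.134, -0.075], TCP at [0.184, -0.597, 0.246] pointing down, gripper open.
Joint ranges: [-2.62, 2.62], [-0.44, 2.09], [-1.27, 1.32], [0.08, 2.57], [-1.32, 4.46], [0.12, 2], [-2.74, 2.74]. Speed limits (rad/s): [2.22, 2.22, 3.01, 3.01, 3.14, 3.14, 3.14].

### API

Orientations are given as a rotation vector (axis times angle).
In Python, from cell import sensors, optics, arm gives the robot as it stands.
- The arm moves only by the tool arm_command, never from a script. Its argument "deltas" is one flat list of numbers, 7 for each row, row after row: the turn, a rotation vector about the world's x, y, z as a fraction of full scale, then the shift along the world's x, y, z as a fraction of full scale, then the finger opening in mm, from 0 to 91.8. In form: [wx, wy, wz, dx, dy, dz, fingers, wx, wy, wz, dx, dy, dz, fingers, ...]. A call has 1 to 20 rows; each row is the pose to reach, as a shift and turn from the pose commanded when the call began; what a row does not reach only later rows make up. Full scale, the value 1, is 1 m for a shift and 90 degrees for a turn. A row lasts 1/10 s, in which the tool goes at most 50 mm and 8.59 degrees, less where a joint would pass 70% of its speed; a pose out of reach is approached as far as the arm can. A call with a number of a shift or a turn outside -1 to 1 is refused whole. A call with a gripper value outside its range is refused whole. The fingers move at their own pace and stop on an object; "force" is the grip in N (left out, the last holds). Time passes only in rows, so rows that repeat a pose let the fingers close. It gives the time, the measured TCP pose, the force, the opening and the grip force at its end, in the units of the state.
- sensors.observe(): the state, without advancing time (a new reading comes with each control period).
- optics.get_image(name): name is "scene" or "top"; returns the picture (420x560x3 uint8, blue, green, red); there is no depth.
- optics.calibration(name): a dict with "camera_matrix" (3x3 intrinsics, pixels), "D" ([k1, k2, p1, p2, k3] as OpenCV has them; the pictures are not rectified), "rvec" (rotation vector, rad) and "tvec" (3), from world to camera coordinates, as OpenCV has them. Camera axes: x right, y down, z forward; pixel columns grow to the right and rows downward; lengths in m; the calibration is good to about 2 mm. A picture is of the moment at which its call begins. calibration takes no time and is no camera call.
- arm.sign_off(): hands the job in; it is judged then, once.
The state is a dict: "clock": time; "joints": joint angles; "dq": joint speeds; "joint_efforts": joint torques, N m; "position": TCP position; "ee_rot": TCP orientation; "force": force on the tool from outside, world axes, zero at the start; "ft_torque": the same for the moment, N m; "width": opening from 0.0 (shut) to 1.0 (fully open); "gripper_force": force on a finger pad.
Only numpy, scipy, OpenCV 4.12 (cv2) and the standard library are available. Lean on these libraries where they do the work, as an engineer would, in place of code of your own. Each camera call takes 0.05 s, during which the arm holds its last target. There are 200 camera calls.

## Working session

There is one attempt and no reset: what is moved stays moved. The work goes in short steps, Python scripts to look and compute and a tool call to move; the robot and the scene stay as the last step left them, time stands still between calls to the robot, and variables do not carry over. Pictures are saved under pics/ and viewed, at most 13 in all, crops included, and the job is handed in when it is done.

Besides the shell and the picture viewer there is one more tool, called after "Call:" by a JSON object that holds its "api" and its "payload", one argument or row to a line. arm_command: Moves the arm, as the interface text tells. Its arguments: {"type":"object","properties":{"deltas":{"type":"array","items":{"type":"number"}},"force":{"type":"number"}},"required":["deltas"]}

```bash
mkdir -p pics; ls; python3 - <<'E'
from cell import sensors, optics, arm
import cv2
for n in("scene","top"):
    cv2.imwrite(f"pics/{n}0.png",optics.get_image(n)); c=optics.calibration(n); print(n,c)
s=sensors.observe(); print(s, arm.nose_length)
E
```

```text
pics
scene {'camera_matrix': array([[412.55848771,   0.        , 283.02490233],
       [  0.        , 412.55848771, 215.2179061 ],
       [  0.        ,   0.        ,   1.        ]]), 'D': array([-0.09904651,  0.        ,  0.        ,  0.        ,  0.        ]), 'rvec': array([ 2.08719898,  0.80261984, -0.40914222]), 'tvec': array([-0.46200974, -0.12860463,  1.28537532])}
top {'camera_matrix': array([[518.53205426,   0.        , 277.94644444],
       [  0.        , 518.53205426, 210.38371645],
       [  0.        ,   0.        ,   1.        ]]), 'D': array([0.03304357, 0.        , 0.        , 0.        , 0.        ]), 'rvec': array([ 2.16458603, -2.13482403,  0.14252157]), 'tvec': array([0.03328796, 0.63151737, 1.19823797])}
{'clock': 0.1, 'joints': array([ 1.16942035,  0.43513168,  0.02500572,  1.57397412, -0.01159854,
        1.13395539, -0.07509258]), 'dq': array([-0.00053611, -0.00039533, -0.00154746, -0.00057015, -0.00042532,
       -0.00054575,  0.00035508]), 'joint_efforts': array([ 3.64052030e-03, -6.69125962e+01,  9.87898484e-01, -3.15146613e+01,
       -6.05411804e-02,  3.73988156e-02,  7.22906543e-05]), 'position': array([ 0.18378767, -0.5969492 ,  0.24504959]), 'ee_rot': array([-3.10535640e+00, -4.67241784e-01,  5.18866967e-04]), 'force': array([ 0.04181265, -0.10088522,  0.36543065]), 'ft_torque': array([-0.01479478,  0.03311902, -0.03109131]), 'gripper_force': 0.0, 'width': 1.0022856619225364} 0.019
```

View pics/scene0.png

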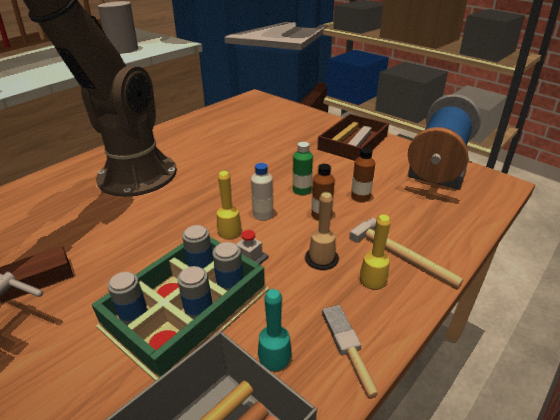

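View pics/top0.png

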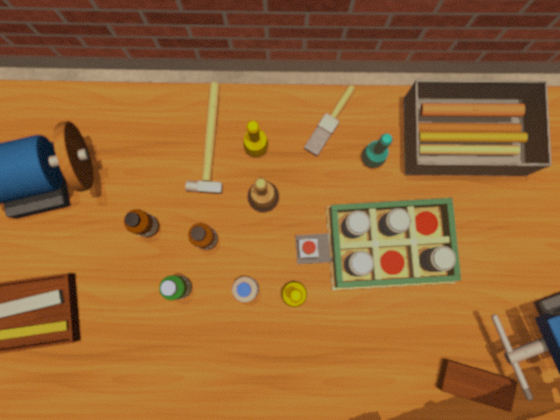

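The scene picture shows the ambers at about (323,195) and (363,177), the mallet at (323,240), and the crate at (180,295). In the top picture the amber caps are at (134,221) and (198,237), the mallet handle top is at (261,186), the peg at (309,248), and the felts at (427,223) and (392,262).

```bash
cat > h.py <<'E'
import numpy as np, cv2
from cell import sensors, optics, arm
def ray(cam,uv):
    c=optics.calibration(cam); R=cv2.Rodrigues(c["rvec"])[0]
    p=cv2.undistortPoints(np.float64(uv).reshape(-1,1,2),c["camera_matrix"],c["D"]).reshape(-1,2)
    return -R.T@c["tvec"], np.c_[p,np.ones(len(p))]@R
def at(cam,uv,z):
    o,d=ray(cam,uv); return o+d*((z-o[2])/d[:,2])[:,None]
def proj(cam,P):
    c=optics.calibration(cam); return cv2.projectPoints(np.float64(P).reshape(-1,1,3),c["rvec"],c["tvec"],c["camera_matrix"],c["D"])[0].reshape(-1,2)
E
python3 - <<'E'
from h import *
im=cv2.imread("pics/top0.png")
for n,uv,z in [("a1",(134,221),.15),("a2",(198,237),.15),("mallet top",(261,186),.181),("pad",(263,197),.006),("peg",(309,248),.077),("f1",(427,223),.016),("f2",(392,262),.016),("c",(330,207),.07),("c",(455,200),.07),("c",(460,283),.07),("c",(333,288),.07)]:
    print(n,at("top",[uv],z)[0].round(4))
hsv=cv2.cvtColor(im,cv2.COLOR_BGR2HSV)
m=(((hsv[...,0]<6)|(hsv[...,0]>174))&(hsv[...,1]>170)&(hsv[...,2]>120)).astype(np.uint8)
m[:190]=0;m[:,:290]=0;m[300:]=0;m[:,470:]=0
n,l,st,ce=cv2.connectedComponentsWithStats(m)
for i in range(1,n):
    if st[i,4]>60: print(st[i],ce[i], at("top",[ce[i]],.016).round(4), at("top",[ce[i]],.077).round(4))
cv2.imwrite("pics/c1.png",cv2.resize(im[165:315,110:330],None,fx=3.6,fy=3.6,interpolation=cv2.INTER_CUBIC))
cv2.imwrite("pics/c2.png",cv2.resize(im[190:300,290:470],None,fx=4.4,fy=4.4,interpolation=cv2.INTER_CUBIC))
E
```

```text
a1 [0.5888 0.3543 0.15  ]
a2 [0.5558 0.2141 0.15  ]
mallet top [0.6643 0.0784 0.181 ]
pad [0.6689 0.0796 0.006 ]
peg [ 0.5399 -0.0309  0.077 ]
f1 [ 0.6087 -0.3204  0.016 ]
f2 [ 0.513  -0.2342  0.016 ]
c [ 0.637  -0.0799  0.07  ]
c [ 0.6574 -0.3714  0.07  ]
c [ 0.4656 -0.3763  0.07  ]
c [ 0.4496 -0.0867  0.07  ]
[416 212  20  22 186] [425.85483871 222.56451613] [[ 0.6097 -0.3177  0.016 ]] [[ 0.6026 -0.3005  0.077 ]]
[382 252  21  21 237] [391.75105485 261.67088608] [[ 0.5138 -0.2336  0.016 ]] [[ 0.5114 -0.2205  0.077 ]]
```

View pics/c1.png

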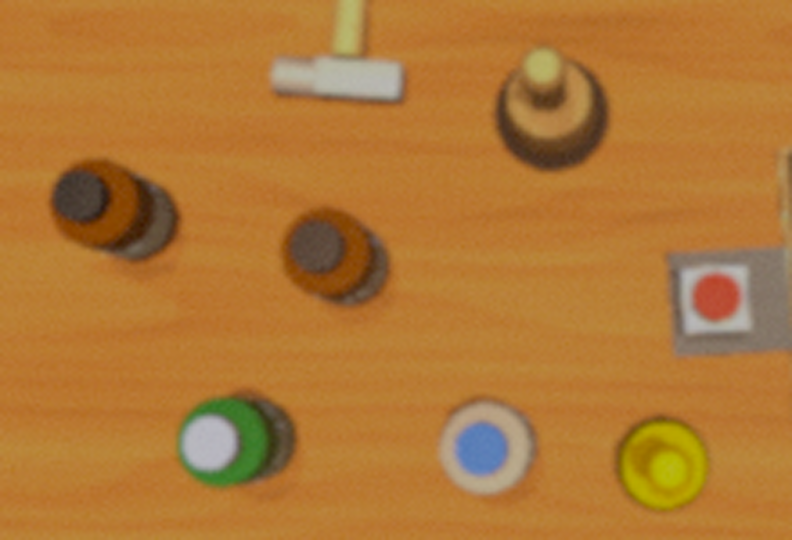

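View pics/c2.png

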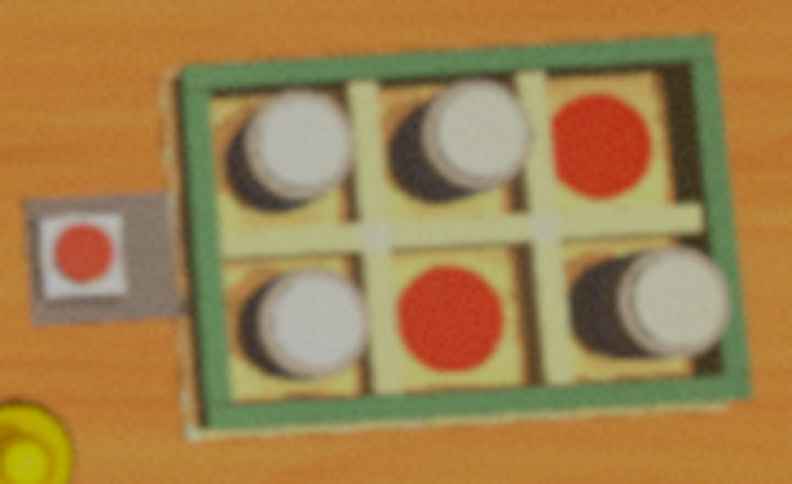

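c1 shows the amber caps at crop (82,195) and (317,246), the handle top at (544,67), the pad centre at about (552,113), and the peg at (717,297). c2 shows the crate rim corners at (181,67), (713,37), (750,396) and (205,428), the felts at (601,146) and (451,318), and the peg at (84,253).

```bash
python3 - <<'E'
from h import *
from scipy.optimize import least_squares
f=lambda p,s,o:(np.float64(p)+.5)/s-.5+o
A=lambda p,z:at("top",f(p,3.6,[110,165]).reshape(-1,2),z)[0]
P={k:A(*v) for k,v in dict(a1=((82,195),.15),a2=((317,246),.15),mtop=((544,67),.181),pad=((552,113),.006),peg=((717,297),.077),green=((209,443),.15),white=((482,448),.15),yel=((668,468),.175)).items()}
for k,v in P.items(): print(k,v.round(4))
pts=f([(181,67),(713,37),(750,396),(205,428),(451,318),(84,253)],4.4,[290,190])
M=np.array([[97,142,70],[97,-142,70],[-97,-142,70],[-97,142,70],[-45,0,16],[0,200,77]])/1e3
def W(q,M):
    c,s=np.cos(q[2]),np.sin(q[2]); return M@np.array([[c,s,0],[-s,c,0],[0,0,1]])+[q[0],q[1],0]
r=least_squares(lambda q:(proj("top",W(q,M))-pts).ravel(),[.55,-.23,0])
print(r.x, r.fun.round(1)); cells=W(r.x,np.array([[45,-90,16],[-45,0,16],[0,200,77]])/1e3); print(cells.round(4))
R=cv2.Rodrigues(sensors.observe()["ee_rot"])[0]; print("tool y",R[:,1],"z",R[:,2])
im=cv2.imread("pics/scene0.png"); S=2.5
im=cv2.resize(im[130:370,90:410],None,fx=S,fy=S,interpolation=cv2.INTER_CUBIC)
def dr(X,c):
    for u in proj("scene",X): cv2.circle(im,tuple(int(v) for v in (u-[90,130]+.5)*S),2,c,-1)
t=np.linspace(0,2*np.pi,40); ring=lambda p,r,z:np.c_[p[0]+r*np.cos(t),p[1]+r*np.sin(t),0*t+z]
for k in("a1","a2","green","white"): dr(ring(P[k],.016,.15),(255,255,0)); dr(ring(P[k],.028,0),(255,255,0))
dr(ring(P["mtop"],.013,.181),(255,0,255)); dr(ring(P["pad"],.04,.006),(255,0,255))
dr(ring(cells[2],.016,.077),(255,255,255)); dr(ring(cells[0],.03,.016),(255,255,255)); dr(ring(cells[1],.03,.016),(255,255,255)); dr(W(r.x,M[:4]),(255,255,255))
cv2.imwrite("pics/s1.png",im)
E
```

```text
a1 [0.5936 0.358  0.15  ]
a2 [0.5645 0.2151 0.15  ]
mtop [0.6703 0.0791 0.181 ]
pad [0.6714 0.0797 0.006 ]
peg [ 0.5419 -0.0304  0.077 ]
green [0.4464 0.2749 0.15  ]
white [0.4455 0.1128 0.15  ]
yel [0.4359 0.003  0.175 ]
[ 0.55743216 -0.22945983  0.07286067] [-0.4 -0.7  0.1 -1.   0.6  1.   0.4  0.8 -0.7  0.3 -0.1 -0.4]
[[ 0.6089 -0.3159  0.016 ]
 [ 0.5126 -0.2327  0.016 ]
 [ 0.5429 -0.03    0.077 ]]
tool y [ 0.29426411 -0.95572323 -0.0013165 ] z [-5.17464142e-04  1.21816397e-03 -9.99999124e-01]
```

View pics/s1.png

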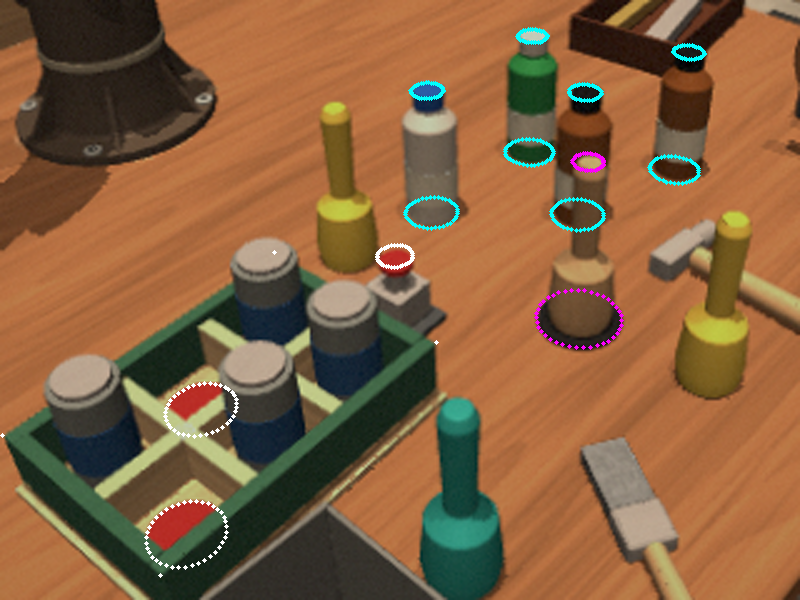

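The scene overlay broadly agrees with the top-camera measurements: peg, pad and caps all sit on their rings. The a1 and a2 base rings look 2–3 px to the left, so I'll check those in enlarged tiles from both cameras.

```bash
python3 - <<'E'
from h import *
P=dict(a1=[.5936,.358],a2=[.5645,.2151],m=[.6710,.0794],peg=[.5425,-.0302])
rings=dict(a1=[(.016,.15),(.028,.115),(.028,0)],a2=[(.016,.15),(.028,.115),(.028,0)],m=[(.013,.181),(.029,.076),(.04,.006)],peg=[(.016,.077)])
t=np.linspace(0,2*np.pi,60); S=5; rows=[]
for cam in("top","scene"):
    im=cv2.imread(f"pics/{cam}0.png"); row=[]
    for k,p in P.items():
        zc=rings[k][0][1]/2; c=proj(cam,[*p,zc])[0].round().astype(int); o=c-[20,30]
        tile=cv2.resize(im[o[1]:o[1]+60,o[0]:o[0]+40],None,fx=S,fy=S,interpolation=cv2.INTER_CUBIC)
        tile=cv2.convertScaleAbs(tile,alpha=1.6,beta=20)
        for r,z in rings[k]:
            u=proj(cam,np.c_[p[0]+r*np.cos(t),p[1]+r*np.sin(t),0*t+z]); u=((u-o+.5)*S-.5)
            cv2.polylines(tile,[u.round().astype(np.int32)],True,(255,255,0),1)
        row.append(tile)
    rows.append(np.hstack(row))
cv2.imwrite("pics/t1.png",np.vstack(rows))
E
```

```text
(no output)
```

View pics/t1.png

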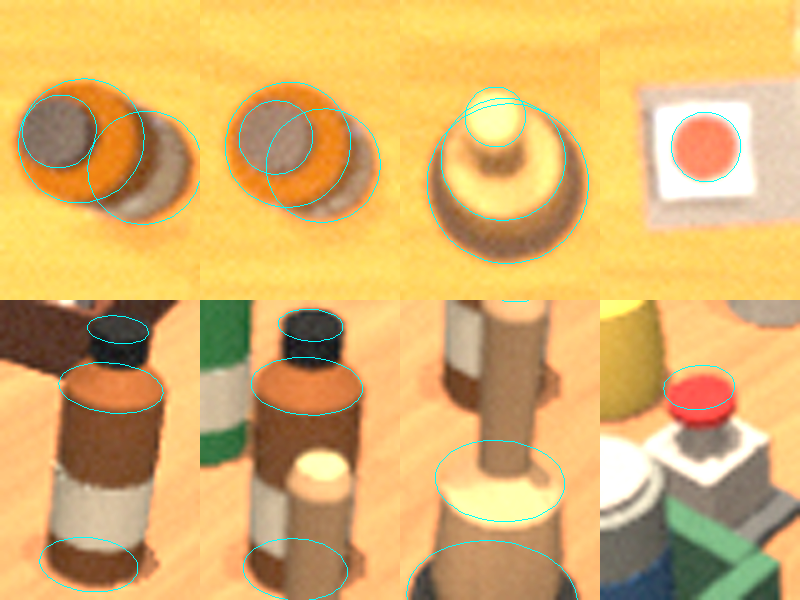

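The top-camera rings lie exactly on the caps, shoulders, pad and peg head. The scene rings are off by about 1 px, which is within calibration error, so I'm using the top measurements. First move is to above amber1.

Call:
{"api": "arm_command", "payload": {
  "deltas": [0, 0, 0, 0, 0, 0.05, 91.8, 0, 0, 0.1, 0.02, 0.04, 0.105, 91.8, 0, 0, 0.2, 0.04, 0.085, 0.105, 91.8, 0, 0, 0.3, 0.06, 0.13, 0.105, 91.8, 0, 0, 0.4, 0.08, 0.175, 0.105, 91.8, 0, 0, 0.5, 0.1, 0.22, 0.105, 91.8, 0, 0, 0.6, 0.12, 0.265, 0.105, 91.8, 0, 0, 0.7, 0.14, 0.31, 0.105, 91.8, 0, 0, 0.81, 0.16, 0.355, 0.105, 91.8, 0, 0, 0.81, 0.18, 0.4, 0.105, 91.8, 0, 0, 0.81, 0.2, 0.445, 0.105, 91.8, 0, 0, 0.81, 0.22, 0.49, 0.105, 91.8, 0, 0, 0.81, 0.24, 0.535, 0.105, 91.8, 0, 0, 0.81, 0.26, 0.58, 0.105, 91.8, 0, 0, 0.81, 0.28, 0.625, 0.105, 91.8, 0, 0, 0.81, 0.3, 0.67, 0.105, 91.8, 0, 0, 0.81, 0.32, 0.715, 0.105, 91.8, 0, 0, 0.81, 0.34, 0.76, 0.105, 91.8, 0, 0, 0.81, 0.36, 0.805, 0.105, 91.8, 0, 0, 0.81, 0.38, 0.85, 0.105, 91.8]
}}

```text
clock: 2.1
position: [0.5641, 0.2531, 0.3501]
ee_rot: [2.222, 2.221, -0.002]
force: [0.7, -0.0, 1.3]
width: 1.002
gripper_force: 0.0
```

Call:
{"api": "arm_command", "payload": {
  "deltas": [0, 0, 0, 0.015, 0.045, 0, 91.8, 0, 0, 0, 0.03, 0.09, 0, 91.8, 0, 0, 0, 0.03, 0.105, 0, 91.8, 0, 0, 0, 0.03, 0.105, -0.04, 91.8, 0, 0, 0, 0.03, 0.105, -0.08, 91.8, 0, 0, 0, 0.03, 0.105, -0.12, 91.8, 0, 0, 0, 0.03, 0.105, -0.15, 91.8, 0, 0, 0, 0.03, 0.105, -0.17, 91.8, 0, 0, 0, 0.03, 0.105, -0.18, 91.8, 0, 0, 0, 0.03, 0.105, -0.18, 91.8]
}}

```text
clock: 3.1
position: [0.593, 0.3556, 0.1694]
ee_rot: [-2.221, -2.221, 0.004]
force: [-0.3, -0.4, -0.1]
width: 1.0
gripper_force: 0.0
```

```bash
python3 - <<'E'
from h import *
s=sensors.observe(); print(s["position"],s["joints"].round(2)); a=optics.get_image("scene"); cv2.imwrite("pics/g1.png",cv2.resize(a[70:250,240:440],None,fx=3,fy=3))
E
```

```text
[0.59303472 0.35561136 0.16936187] [-0.23  0.7  -0.66  1.44  0.45  1.16 -0.96]
```

View pics/g1.png

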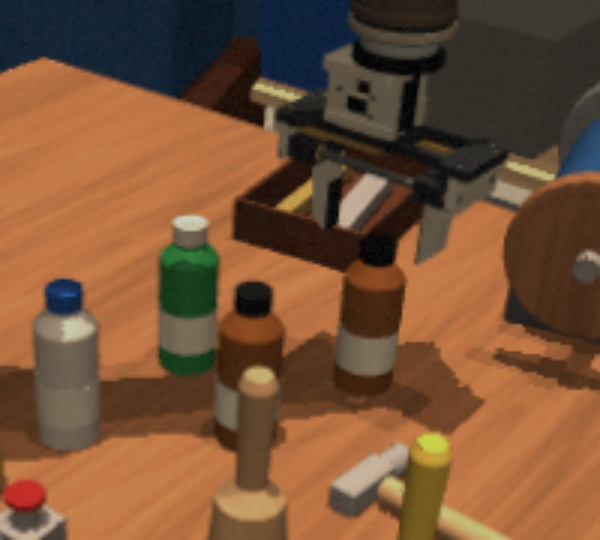

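The fingers straddle the amber cap at crop (378,250). Descending and gripping.

Call:
{"api": "arm_command", "payload": {
  "deltas": [0, 0, 0, 0, 0.002, -0.03, 91.8, 0, 0, 0, 0, 0.002, -0.05, 91.8, 0, 0, 0, 0, 0.002, -0.062, 91.8, 0, 0, 0, 0, 0.002, -0.062, 91.8, 0, 0, 0, 0, 0.002, -0.062, 50, 0, 0, 0, 0, 0.002, -0.062, 50, 0, 0, 0, 0, 0.002, -0.062, 50, 0, 0, 0, 0, 0.002, -0.062, 50, 0, 0, 0, 0, 0.002, -0.062, 50, 0, 0, 0, 0, 0.002, -0.062, 50],
  "force": 25
}}

```text
clock: 4.15
position: [0.5936, 0.3587, 0.1091]
ee_rot: [2.221, 2.222, 0.001]
force: [-0.1, 0.1, 1.9]
width: 0.602
gripper_force: 25.0
```

Call:
{"api": "arm_command", "payload": {
  "deltas": [0, 0, 0, 0, 0, 0.01, 50, 0, 0, 0, 0, 0, 0.04, 50, 0, 0, 0, 0, 0, 0.08, 50, 0, 0, 0, 0, 0, 0.12, 50, 0, 0, 0, 0, 0, 0.16, 50, 0, 0, 0, 0, 0, 0.2, 50, 0, 0, 0, 0, 0, 0.235, 50, 0, 0, -0.03, 0, -0.02, 0.25, 50, 0, 0, -0.06, 0, -0.05, 0.25, 50, 0, 0, -0.1, 0, -0.09, 0.25, 50, 0, 0, -0.15, 0, -0.13, 0.25, 50, 0, 0, -0.2, 0, -0.17, 0.25, 50, 0, 0, -0.25, 0, -0.21, 0.25, 50, 0, 0, -0.3, 0, -0.25, 0.25, 50, 0, 0, -0.35, 0, -0.29, 0.25, 50, 0, 0, -0.4, 0, -0.33, 0.25, 50, 0, 0, -0.45, 0, -0.37, 0.25, 50, 0, 0, -0.45, 0, -0.41, 0.25, 50, 0, 0, -0.45, 0, -0.45, 0.25, 50, 0, 0, -0.45, 0, -0.49, 0.25, 50]
}}

```text
clock: 6.15
position: [0.5922, -0.1338, 0.3584]
ee_rot: [-2.854, -1.313, 0.002]
force: [0.3, 0.3, -1.7]
width: 0.608
gripper_force: 25.0
```

Call:
{"api": "arm_command", "payload": {
  "deltas": [0, 0, 0, 0.004, -0.04, 0, 50, 0, 0, 0, 0.008, -0.08, 0, 50, 0, 0, 0, 0.012, -0.12, 0, 50, 0, 0, 0, 0.015, -0.155, 0, 50, 0, 0, 0, 0.015, -0.178, 0, 50, 0, 0, 0, 0.015, -0.185, 0, 50, 0, 0, 0, 0.015, -0.185, -0.03, 50, 0, 0, 0, 0.015, -0.185, -0.07, 50, 0, 0, 0, 0.015, -0.185, -0.11, 50, 0, 0, 0, 0.015, -0.185, -0.13, 50, 0, 0, 0, 0.015, -0.185, -0.14, 50, 0, 0, 0, 0.015, -0.185, -0.14, 50]
}}

```text
clock: 7.35
position: [0.6077, -0.3158, 0.2176]
ee_rot: [-2.851, -1.315, 0.002]
force: [-0.2, -0.1, -2.4]
width: 0.604
gripper_force: 25.0
```

```bash
python3 - <<'E'
from h import *
s=sensors.observe(); print(s["position"],s["joints"].round(2),s["ee_rot"]); a=optics.get_image("scene"); cv2.imwrite("pics/g2.png",cv2.resize(a[180:400,60:320],None,fx=2.7,fy=2.7))
E
```

```text
[ 0.60765406 -0.31578262  0.21764006] [ 0.66  0.6  -0.42  1.41  0.25  1.19 -0.5 ] [-2.85087825e+00 -1.31497501e+00  2.21731480e-03]
```

View pics/g2.png

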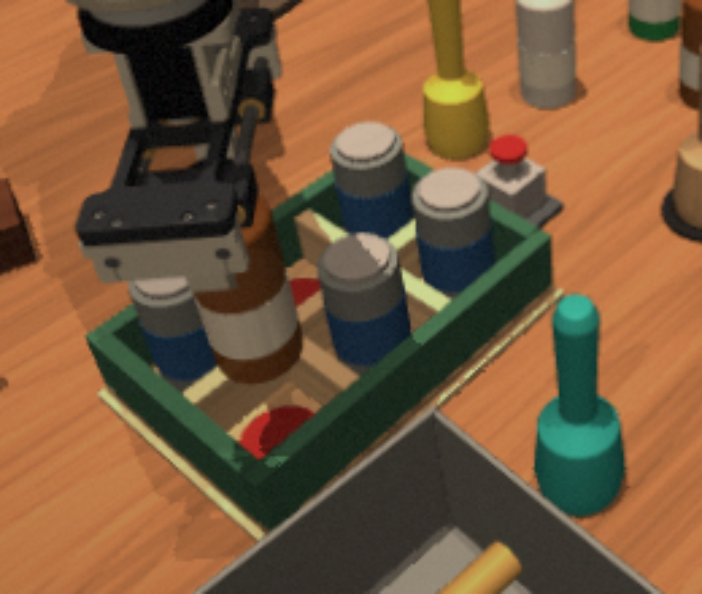

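Amber1 hangs over the empty corner cell, with the felt visible below it at crop (280,430). Lowering it slowly.

Call:
{"api": "arm_command", "payload": {
  "deltas": [0, 0, 0, 0.001, 0, -0.02, 50, 0, 0, 0, 0.001, 0, -0.04, 50, 0, 0, 0, 0.001, 0, -0.055, 50, 0, 0, 0, 0.001, 0, -0.067, 50, 0, 0, 0, 0.001, 0, -0.075, 50, 0, 0, 0, 0.001, 0, -0.08, 50, 0, 0, 0, 0.001, 0, -0.084, 50, 0, 0, 0, 0.001, 0, -0.087, 50, 0, 0, 0, 0.001, 0, -0.089, 50, 0, 0, 0, 0.001, 0, -0.089, 50, 0, 0, 0, 0.001, 0, -0.089, 50]
}}

```text
clock: 8.5
position: [0.6096, -0.3165, 0.13]
ee_rot: [2.853, 1.315, 0.0]
force: [0.7, -0.1, -2.6]
width: 0.601
gripper_force: 25.0
```

Call:
{"api": "arm_command", "payload": {
  "deltas": [0, 0, 0, 0, 0, -0.002, 50, 0, 0, 0, 0, 0, -0.003, 50, 0, 0, 0, 0, 0, -0.004, 50, 0, 0, 0, 0, 0, -0.005, 50, 0, 0, 0, 0, 0, -0.005, 50, 0, 0, 0, 0, 0, -0.005, 50]
}}

```text
clock: 9.1
position: [0.6095, -0.3164, 0.1251]
ee_rot: [2.853, 1.316, 0.0]
force: [-0.7, -0.3, 2.6]
width: 0.607
gripper_force: 25.0
```

Call:
{"api": "arm_command", "payload": {
  "deltas": [0, 0, 0, 0, 0, 0, 60, 0, 0, 0, 0, 0, 0, 68, 0, 0, 0, 0, 0, 0, 72, 0, 0, 0, 0, 0, 0, 72, 0, 0, 0, 0, 0, 0.02, 72, 0, 0, 0, 0, 0, 0.05, 72, 0, 0, 0, 0, 0, 0.09, 72, 0, 0, 0, 0, 0, 0.135, 72, 0, 0, 0, 0, 0, 0.18, 72, 0, 0, 0.03, 0, 0.02, 0.21, 80, 0, 0, 0.08, -0.003, 0.06, 0.225, 91.8, 0, 0, 0.15, -0.006, 0.1, 0.225, 91.8, 0, 0, 0.22, -0.01, 0.145, 0.225, 91.8, 0, 0, 0.3, -0.014, 0.19, 0.225, 91.8, 0, 0, 0.37, -0.018, 0.235, 0.225, 91.8, 0, 0, 0.45, -0.022, 0.28, 0.225, 91.8, 0, 0, 0.45, -0.026, 0.325, 0.225, 91.8, 0, 0, 0.45, -0.03, 0.37, 0.225, 91.8, 0, 0, 0.45, -0.035, 0.415, 0.225, 91.8, 0, 0, 0.45, -0.04, 0.46, 0.225, 91.8]
}}

```text
clock: 11.1
position: [0.569, 0.1452, 0.3499]
ee_rot: [2.221, 2.221, 0.001]
force: [0.9, -1.0, -0.8]
width: 1.001
gripper_force: 0.0
```

Call:
{"api": "arm_command", "payload": {
  "deltas": [0, 0, 0, -0.002, 0.035, 0, 91.8, 0, 0, 0, -0.005, 0.06, 0, 91.8, 0, 0, 0, -0.005, 0.071, 0, 91.8, 0, 0, 0, -0.005, 0.071, -0.03, 91.8, 0, 0, 0, -0.005, 0.071, -0.07, 91.8, 0, 0, 0, -0.005, 0.071, -0.11, 91.8, 0, 0, 0, -0.005, 0.071, -0.14, 91.8, 0, 0, 0, -0.005, 0.071, -0.16, 91.8, 0, 0, 0, -0.005, 0.071, -0.17, 91.8, 0, 0, 0, -0.005, 0.071, -0.17, 91.8]
}}

```text
clock: 12.1
position: [0.5644, 0.2133, 0.1787]
ee_rot: [-2.222, -2.22, 0.003]
force: [-0.3, -0.2, 0.1]
width: 1.0
gripper_force: 0.0
```

Call:
{"api": "arm_command", "payload": {
  "deltas": [0, 0, 0, 0, 0.001, -0.03, 91.8, 0, 0, 0, 0, 0.001, -0.055, 91.8, 0, 0, 0, 0, 0.001, -0.07, 91.8, 0, 0, 0, 0, 0.001, -0.07, 91.8, 0, 0, 0, 0, 0.001, -0.07, 50, 0, 0, 0, 0, 0.001, -0.07, 50, 0, 0, 0, 0, 0.001, -0.07, 50, 0, 0, 0, 0, 0.001, -0.07, 50, 0, 0, 0, 0, 0.001, -0.07, 50, 0, 0, 0, 0, 0.001, -0.07, 50],
  "force": 25
}}

```text
clock: 13.1
position: [0.5645, 0.2157, 0.1101]
ee_rot: [2.221, 2.222, 0.001]
force: [-0.6, -0.0, 4.0]
width: 0.604
gripper_force: 25.0
```

Call:
{"api": "arm_command", "payload": {
  "deltas": [0, 0, 0, 0, 0, 0.01, 50, 0, 0, 0, 0, 0, 0.04, 50, 0, 0, 0, 0, 0, 0.08, 50, 0, 0, 0, 0, 0, 0.12, 50, 0, 0, 0, 0, 0, 0.16, 50, 0, 0, 0, 0, 0, 0.2, 50, 0, 0, 0, 0, 0, 0.235, 50, 0, 0, -0.03, -0.002, -0.02, 0.245, 50, 0, 0, -0.06, -0.006, -0.05, 0.245, 50, 0, 0, -0.1, -0.01, -0.09, 0.245, 50, 0, 0, -0.15, -0.015, -0.13, 0.245, 50, 0, 0, -0.2, -0.02, -0.17, 0.245, 50, 0, 0, -0.25, -0.025, -0.21, 0.245, 50, 0, 0, -0.3, -0.03, -0.25, 0.245, 50, 0, 0, -0.35, -0.034, -0.29, 0.245, 50, 0, 0, -0.4, -0.038, -0.33, 0.245, 50, 0, 0, -0.45, -0.043, -0.37, 0.245, 50, 0, 0, -0.45, -0.048, -0.41, 0.245, 50, 0, 0, -0.45, -0.052, -0.44, 0.245, 50, 0, 0, -0.45, -0.052, -0.448, 0.245, 50]
}}

```text
clock: 15.1
position: [0.5107, -0.2369, 0.3546]
ee_rot: [2.856, 1.307, -0.003]
force: [0.2, 0.2, -2.7]
width: 0.602
gripper_force: 25.0
```

Call:
{"api": "arm_command", "payload": {
  "deltas": [0, 0, 0, 0, 0, 0, 50, 0, 0, 0, 0, 0, -0.03, 50, 0, 0, 0, 0, 0, -0.07, 50, 0, 0, 0, 0, 0, -0.1, 50, 0, 0, 0, 0, 0, -0.12, 50, 0, 0, 0, 0, 0, -0.13, 50, 0, 0, 0, 0, 0, -0.13, 50, 0, 0, 0, 0, 0, -0.13, 50]
}}

```text
clock: 15.9
position: [0.5133, -0.2318, 0.2259]
ee_rot: [2.851, 1.317, 0.002]
force: [0.2, 0.0, -2.3]
width: 0.602
gripper_force: 25.0
```

```bash
python3 - <<'E'
from h import *
s=sensors.observe(); print(s["position"],s["joints"].round(2),s["ee_rot"]); a=optics.get_image("scene"); cv2.imwrite("pics/g3.png",cv2.resize(a[180:400,60:320],None,fx=2.7,fy=2.7))
E
```

```text
[ 0.51327933 -0.23177485  0.22588795] [ 0.65  0.39 -0.44  1.73  0.19  1.06 -0.55] [2.85148728e+00 1.31685134e+00 2.02451644e-03]
```

View pics/g3.png

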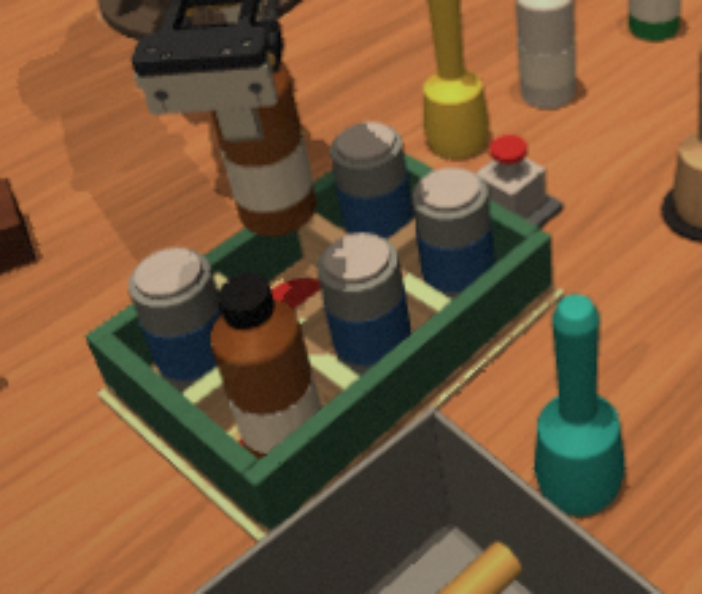

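The first bottle stands upright in its cell at crop (262,370). The second hangs over the middle cell's felt at crop (290,290). Lowering it.

Call:
{"api": "arm_command", "payload": {
  "deltas": [0, 0, 0, 0, 0, -0.02, 50, 0, 0, 0, 0, 0, -0.045, 50, 0, 0, 0, 0, 0, -0.065, 50, 0, 0, 0, 0, 0, -0.08, 50, 0, 0, 0, 0, 0, -0.088, 50, 0, 0, 0, 0, 0, -0.092, 50, 0, 0, 0, 0, 0, -0.095, 50, 0, 0, 0, 0, 0, -0.097, 50, 0, 0, 0, 0, 0, -0.098, 50, 0, 0, 0, 0, 0, -0.099, 50, 0, 0, 0, 0, 0, -0.099, 50, 0, 0, 0, 0, 0, -0.099, 50]
}}

```text
clock: 17.15
position: [0.5127, -0.2325, 0.1261]
ee_rot: [2.852, 1.315, 0.001]
force: [0.4, 1.1, 0.4]
width: 0.603
gripper_force: 25.0
```

Call:
{"api": "arm_command", "payload": {
  "deltas": [0, 0, 0, 0, 0, -0.001, 50, 0, 0, 0, 0, 0, -0.001, 60, 0, 0, 0, 0, 0, -0.001, 66, 0, 0, 0, 0, 0, 0, 70, 0, 0, 0, 0, 0, 0, 70, 0, 0, 0, 0, 0, 0.02, 70, 0, 0, 0, 0, 0, 0.05, 70, 0, 0, 0, 0, 0, 0.09, 70, 0, 0, 0, 0, 0, 0.13, 70, 0, 0, 0, 0, 0, 0.16, 70, 0, 0, 0, 0.01, 0.02, 0.17, 65, 0, 0, 0, 0.03, 0.06, 0.17, 65, 0, 0, 0, 0.05, 0.1, 0.17, 65, 0, 0, 0, 0.07, 0.14, 0.17, 65, 0, 0, 0, 0.09, 0.18, 0.17, 65, 0, 0, 0, 0.11, 0.22, 0.17, 65, 0, 0, 0, 0.13, 0.26, 0.17, 65, 0, 0, 0, 0.15, 0.295, 0.17, 65, 0, 0, 0, 0.158, 0.312, 0.17, 65, 0, 0, 0, 0.158, 0.312, 0.17, 65]
}}

```text
clock: 19.15
position: [0.6706, 0.0839, 0.295]
ee_rot: [-2.847, -1.322, -0.0]
force: [-0.0, 0.2, -0.1]
width: 0.707
gripper_force: 0.0
```

```bash
python3 - <<'E'
from h import *
s=sensors.observe(); print(s["position"],s["joints"].round(2),s["ee_rot"]); a=optics.get_image("scene"); cv2.imwrite("pics/g4.png",cv2.resize(a[110:390,80:440],None,fx=2.1,fy=2.1))
E
```

```text
[0.67060347 0.08391815 0.29497234] [ 0.1   0.54 -0.5   1.33  0.25  1.34 -1.1 ] [-2.84723836e+00 -1.32193442e+00 -1.86465245e-04]
```

View pics/g4.png

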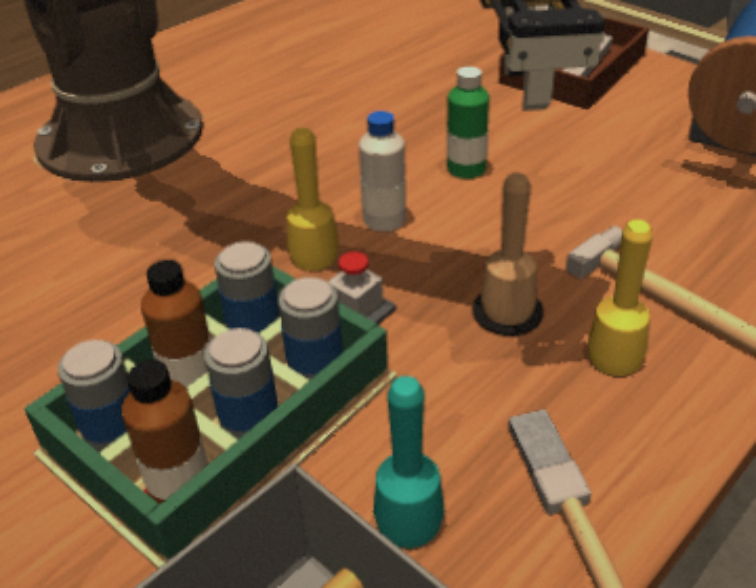

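Both ambers stand upright in their cells at crop (175,310) and (160,430). The gripper is above the mallet. Descending to the handle.

Call:
{"api": "arm_command", "payload": {
  "deltas": [0, 0, 0, 0, 0, 0, 65, 0, 0, 0, 0, 0, -0.03, 65, 0, 0, 0, 0, 0, -0.055, 65, 0, 0, 0, 0, 0, -0.075, 65, 0, 0, 0, 0, 0, -0.085, 65, 0, 0, 0, 0, 0, -0.085, 65, 0, 0, 0, 0, 0, -0.085, 65]
}}

```text
clock: 19.9
position: [0.6709, 0.0789, 0.2118]
ee_rot: [2.853, 1.314, 0.002]
force: [0.5, -0.3, 0.6]
width: 0.706
gripper_force: 0.0
```

Call:
{"api": "arm_command", "payload": {
  "deltas": [0, 0, 0, 0, 0.0005, -0.03, 65, 0, 0, 0, 0, 0.0005, -0.055, 65, 0, 0, 0, 0, 0.0005, -0.067, 65, 0, 0, 0, 0, 0.0005, -0.072, 65, 0, 0, 0, 0, 0.0005, -0.072, 65, 0, 0, 0, 0, 0.0005, -0.072, 20, 0, 0, 0, 0, 0.0005, -0.072, 20, 0, 0, 0, 0, 0.0005, -0.072, 20, 0, 0, 0, 0, 0.0005, -0.072, 20, 0, 0, 0, 0, 0.0005, -0.072, 20, 0, 0, 0, 0, 0.0005, -0.072, 20, 0, 0, 0, 0, 0.0005, -0.072, 20],
  "force": 45
}}

```text
clock: 21.1
position: [0.6704, 0.0801, 0.1389]
ee_rot: [-2.853, -1.316, -0.0]
force: [-0.2, 0.8, 1.4]
width: 0.273
gripper_force: 45.0
```

Call:
{"api": "arm_command", "payload": {
  "deltas": [0, 0, 0, 0, 0, 0.01, 20, 0, 0, 0, 0, 0, 0.04, 20, 0, 0, 0, 0, 0, 0.08, 20, 0, 0, 0, 0, 0, 0.115, 20, 0, 0, 0, -0.005, -0.005, 0.13, 20, 0, 0, 0, -0.025, -0.022, 0.13, 20, 0, 0, 0, -0.05, -0.044, 0.13, 20, 0, 0, 0, -0.075, -0.066, 0.13, 20, 0, 0, 0, -0.1, -0.088, 0.13, 20, 0, 0, 0, -0.12, -0.104, 0.13, 20, 0, 0, 0, -0.128, -0.11, 0.13, 20, 0, 0, 0, -0.128, -0.11, 0.13, 20, 0, 0, 0, -0.128, -0.11, 0.11, 20, 0, 0, 0, -0.128, -0.11, 0.095, 20, 0, 0, 0, -0.128, -0.11, 0.09, 20, 0, 0, 0, -0.128, -0.11, 0.09, 20]
}}

```text
clock: 22.7
position: [0.5425, -0.0292, 0.2279]
ee_rot: [-2.851, -1.317, 0.002]
force: [-0.4, 0.1, -4.0]
width: 0.276
gripper_force: 45.0
```

Call:
{"api": "arm_command", "payload": {
  "deltas": [0, 0, 0, 0, -0.001, -0.01, 20, 0, 0, 0, 0, -0.001, -0.016, 20, 0, 0, 0, 0, -0.001, -0.02, 20, 0, 0, 0, 0, -0.001, -0.024, 20, 0, 0, 0, 0, -0.001, -0.028, 20, 0, 0, 0, 0, -0.001, -0.032, 20, 0, 0, 0, 0, -0.001, -0.036, 20, 0, 0, 0, 0, -0.001, -0.039, 20, 0, 0, 0, 0, -0.001, -0.041, 20, 0, 0, 0, 0, -0.001, -0.041, 20, 0, 0, 0, 0, -0.001, -0.041, 20]
}}

```text
clock: 23.8
position: [0.5425, -0.031, 0.1875]
ee_rot: [-2.853, -1.316, 0.0]
force: [0.4, -0.0, -1.2]
width: 0.278
gripper_force: 45.0
```

Call:
{"api": "arm_command", "payload": {
  "deltas": [0, 0, 0, 0, 0, -0.001, 20, 0, 0, 0, 0, 0, -0.002, 20, 0, 0, 0, 0, 0, -0.003, 20, 0, 0, 0, 0, 0, -0.003, 20, 0, 0, 0, 0, 0, -0.003, 20]
}}

```text
clock: 24.3
position: [0.5429, -0.0308, 0.1857]
ee_rot: [2.852, 1.315, 0.002]
force: [-2.0, 0.9, 11.5]
width: 0.274
gripper_force: 45.0
```

Call:
{"api": "arm_command", "payload": {
  "deltas": [0, 0, 0, 0, 0, -0.001, 20, 0, 0, 0, 0, 0, -0.002, 20, 0, 0, 0, 0, 0, -0.003, 20, 0, 0, 0, 0, 0, -0.003, 20, 0, 0, 0, 0, 0, -0.003, 20]
}}

```text
clock: 24.8
position: [0.544, -0.0302, 0.1853]
ee_rot: [2.851, 1.315, 0.006]
force: [-7.9, -0.3, 35.0]
width: 0.276
gripper_force: 45.0
```

The force rose to 35 N with no further travel, and TCP .1855 minus .133 gives .053, so the peg is bottomed. Lifting and checking it on the way back to the pad.

Call:
{"api": "arm_command", "payload": {
  "deltas": [0, 0, 0, 0, 0, 0.01, 20, 0, 0, 0, 0, 0, 0.04, 20, 0, 0, 0, 0, 0, 0.075, 20, 0, 0, 0, 0, 0, 0.09, 20, 0, 0, 0, 0.02, 0.017, 0.09, 20, 0, 0, 0, 0.045, 0.039, 0.09, 20, 0, 0, 0, 0.07, 0.061, 0.09, 20, 0, 0, 0, 0.095, 0.083, 0.09, 20, 0, 0, 0, 0.115, 0.1, 0.09, 20, 0, 0, 0, 0.1285, 0.1105, 0.09, 20, 0, 0, 0, 0.1285, 0.1105, 0.09, 20, 0, 0, 0, 0.1285, 0.1105, 0.06, 20, 0, 0, 0, 0.1285, 0.1105, 0.03, 20, 0, 0, 0, 0.1285, 0.1105, 0.015, 20, 0, 0, 0, 0.1285, 0.1105, 0.01, 20, 0, 0, 0, 0.1285, 0.1105, 0.01, 20]
}}

```text
clock: 26.4
position: [0.6707, 0.0791, 0.1915]
ee_rot: [-2.853, -1.315, 0.001]
force: [-0.6, -0.1, -3.9]
width: 0.277
gripper_force: 45.0
```

```bash
python3 - <<'E'
from h import *
s=sensors.observe(); print(s["position"],s["ee_rot"],s["force"]); a=optics.get_image("scene"); A=a[200:290,200:300]; B=a[110:290,280:420]
cv2.imwrite("pics/g5.png",np.hstack([cv2.resize(A,(400,360)),cv2.resize(B,(280,360))]))
i=optics.get_image("top"); hsv=cv2.cvtColor(i,cv2.COLOR_BGR2HSV)
m=(((hsv[...,0]<8)|(hsv[...,0]>172))&(hsv[...,1]>150)&(hsv[...,2]>90)).astype(np.uint8); m[:,:295]=0;m[:,325:]=0;m[:230]=0;m[265:]=0
print("peg px",np.argwhere(m).mean(0)[::-1],m.sum(), "expect down/up",proj("top",[[.5425,-.0302,.053],[.5425,-.0302,.077]]))
E
```

```text
[0.67071776 0.07912858 0.19152997] [-2.85290826e+00 -1.31514092e+00  1.39690828e-03] [-0.61558059 -0.08377101 -3.93173461]
peg px [nan nan] 0 expect down/up [[308.14195201 247.52912312]
 [308.71970115 246.86046284]]<stdin>:6: RuntimeWarning: Mean of empty slice.
  ret = um.true_divide(
```

View pics/g5.png

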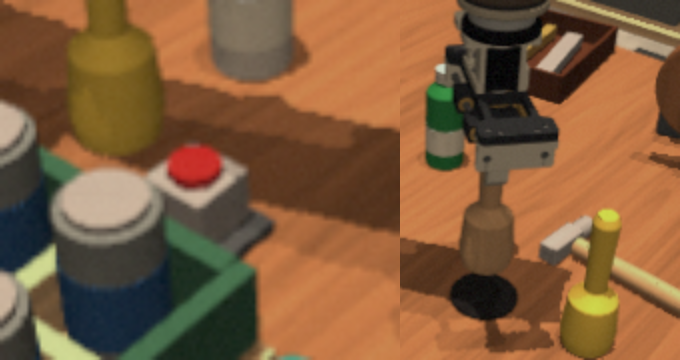

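The peg head lies flat on its block at crop (195,165). The mallet hangs over its pad at (485,295). Setting it down.

Call:
{"api": "arm_command", "payload": {
  "deltas": [0, 0, 0, 0.0005, 0.0005, -0.015, 20, 0, 0, 0, 0.0005, 0.0005, -0.028, 20, 0, 0, 0, 0.0005, 0.0005, -0.037, 20, 0, 0, 0, 0.0005, 0.0005, -0.043, 20, 0, 0, 0, 0.0005, 0.0005, -0.047, 20, 0, 0, 0, 0.0005, 0.0005, -0.049, 20, 0, 0, 0, 0.0005, 0.0005, -0.051, 20, 0, 0, 0, 0.0005, 0.0005, -0.052, 20, 0, 0, 0, 0.0005, 0.0005, -0.052, 20, 0, 0, 0, 0.0005, 0.0005, -0.052, 20]
}}

```text
clock: 27.5
position: [0.6716, 0.0801, 0.14]
ee_rot: [2.853, 1.316, 0.001]
force: [0.5, -1.1, -2.8]
width: 0.272
gripper_force: 45.0
```

Call:
{"api": "arm_command", "payload": {
  "deltas": [0, 0, 0, 0, 0, -0.001, 20, 0, 0, 0, 0, 0, -0.0015, 20, 0, 0, 0, 0, 0, -0.002, 20, 0, 0, 0, 0, 0, -0.002, 20, 0, 0, 0, 0, 0, -0.002, 20]
}}

```text
clock: 28.0
position: [0.6718, 0.0802, 0.1388]
ee_rot: [2.852, 1.315, 0.002]
force: [-2.6, -0.2, 5.5]
width: 0.279
gripper_force: 45.0
```

Call:
{"api": "arm_command", "payload": {
  "deltas": [0, 0, 0, 0, 0, 0.001, 22, 0, 0, 0, 0, 0, 0.001, 30, 0, 0, 0, 0, 0, 0.001, 45, 0, 0, 0, 0, 0, 0.001, 60, 0, 0, 0, 0, 0, 0.001, 65, 0, 0, 0, 0, 0, 0.001, 65, 0, 0, 0, 0, 0, 0.02, 65, 0, 0, 0, 0, 0, 0.05, 65, 0, 0, 0, 0, 0, 0.09, 65, 0, 0, 0, 0, 0, 0.13, 65, 0, 0, 0, 0, 0, 0.17, 65, 0, 0, 0, -0.03, 0, 0.2, 65, 0, 0, 0, -0.07, 0, 0.22, 65, 0, 0, 0, -0.11, 0, 0.23, 65, 0, 0, 0, -0.15, 0.03, 0.23, 65, 0, 0, 0, -0.19, 0.07, 0.23, 65, 0, 0, 0, -0.2, 0.11, 0.23, 65, 0, 0, 0, -0.2, 0.12, 0.23, 65, 0, 0, 0, -0.2, 0.12, 0.23, 65]
}}

```text
clock: 29.9
position: [0.4708, 0.2019, 0.3681]
ee_rot: [-2.85, -1.321, -0.001]
force: [0.9, -0.5, -0.1]
width: 0.707
gripper_force: 0.0
```

```bash
python3 - <<'E'
from h import *
s=sensors.observe(); print(s["position"],s["force"],s["clock"]); a=optics.get_image("top"); b=optics.get_image("scene")
t=np.linspace(0,2*np.pi,60); S=3
def tile(im,cam,o,w,h):
    q=cv2.resize(im[o[1]:o[1]+h,o[0]:o[0]+w],None,fx=S,fy=S,interpolation=cv2.INTER_CUBIC)
    for r,z in((.013,.181),(.029,.006),(.04,.006)):
        u=proj(cam,np.c_[.671+r*np.cos(t),.0795+r*np.sin(t),0*t+z]); cv2.polylines(q,[((u-o+.5)*S).round().astype(np.int32)],True,(255,255,0),1)
    return q
cv2.imwrite("pics/e.png",np.vstack([tile(a,"top",np.array([210,170]),250,80),np.hstack([tile(b,"scene",np.array([90,170]),170,100),tile(b,"scene",np.array([290,180]),80,100)])]))
E
```

```text
[0.47081547 0.20192674 0.36811413] [ 0.86283007 -0.4571221  -0.05740773] 29.9
```

View pics/e.png

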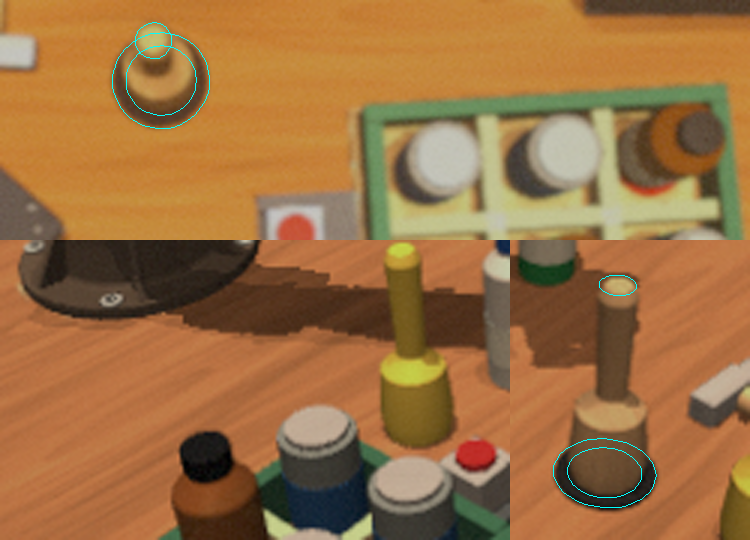

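The mallet stands upright in the middle of its pad: handle top and foot match their rings in both views. The peg head is flat on the block, both bottles are in the crate, and the robot touches nothing.

```bash
python3 -c "
from cell import arm
print(arm.sign_off())"
```

```text
the job is handed in; nothing more can be done
None
```

The job is handed in: both amber bottles stand upright in the two empty cells, the locking peg is fully down, and the mallet is back upright in the middle of its pad, at about 30 s on the clock.

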